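# Park the sign cutter's head and clear its offcuts

## Robot

A 6-joint arm with a two-finger parallel gripper is mounted at the origin on a cart in front of the work surface, level with it; the furniture and walls round the work are solid. World frame = base frame: x ahead of the robot, y to its left, z up, the work surface at z = 0. Lengths are in m, angles in degrees, forces in N, time in s.
With the tool pointing down it reaches from about 0.325 to 0.875 m from the base axis. Payload 4.4 kg.
Tool frame: the origin (TCP) lies on the centre line of the jaws, within the pads' length; the fingertips stand ctrl.tip_reach ahead of it and the grasp point (between the pads) lies 11 mm behind it (ctrl.tip_reach is the distance from the TCP to the fingertips, in m); z points along the fingers, y is the line along which they close (so a half turn about z gives the same grasp; the last joint's range is limited). The gripper opens to 85 mm and grips with 20 to 120 N. Pads are 22 mm wide; open, the fingers measure 114 mm over their backs; the gripper's body (76 mm by 85 mm) begins 54 mm behind the grasp point. The pads swing forward as they close: fully open they stand 13 mm farther back than shut.
Start: joints at [65.403, 11.837, 88.321, -0, 79.842, -8.623], TCP at [0.158, 0.553, 0.239] pointing down, gripper open.
Joint ranges: [-156.59, 156.59], [-49.26, 127.26], [12.9, 141.05], [-63.56, 243.56], [4.71, 150.69], [-161.64, 161.64]. Speed limits (degrees/s): [159.86, 159.86, 180, 180, 180, 180].

## Interface

Orientations are given as a 3x3 rotation matrix whose columns are the frame's x, y, z axes.
In Python, from cell import ctrl gives the robot as it stands.
- The arm moves only by the shell command python3 -m inch 'ROWS' [OPENING] [FORCE]. ROWS is JSON, a list of rows, each a list of 6 numbers: the shift along the tool's x, y, z in cm, then the turn, a rotation vector about the tool's x, y, z in rad. A call has 1 to 12 rows; each row is the pose to reach, as a shift and turn from the pose commanded when the call began, along the tool's axes at that moment; what a row does not reach only later rows make up. A row lasts 1/8 s, in which the tool goes at most 62.5 mm and 10.7 degrees, less where a joint would pass 70% of its speed; a pose out of reach is approached as far as the arm can. A call with a gripper value outside its range is refused whole. OPENING is the opening, from 0 (shut) to 1 (fully open), set as the call begins (- or left out, the last holds). The fingers move at their own pace and stop on an object; FORCE is the grip in N (left out, the last holds). Time passes only in rows, so rows that repeat a pose let the fingers close. It gives the time, the measured TCP pose, the force, the opening and the grip force at its end, in the units of the state.
- ctrl.state(): the state, without advancing time (a new reading comes with each control period).
- ctrl.snapshot(name): name is "scene" or "top" or "wrist"; returns (picture, depth): 384x512x3 uint8, blue, green, red; 384x512 float32, m along the optical axis (not along the pixel's ray), 0 where there is no reading.
- ctrl.calibration(name): a dict with "fov_y" (degrees; the focal length in pixels is half the picture's height over the tangent of half this angle, whatever the lens; pixels are square), "cx", "cy" (the principal point, pixels), "R" (3x3) and "t" (3): a world point X has camera coordinates R X + t. Camera axes: x right, y down, z forward; pixel columns grow to the right and rows downward; lengths in m; the calibration is good to about 2 mm. The wrist camera is an equidistant fisheye: a pixel r from the principal point sees the ray r / f radians off the axis. A picture is of the moment at which its call begins: read the wrist's pose just before it. calibration takes no time and is no camera call; for the wrist camera it gives the pose at the moment of the call.
- ctrl.finish_job(): hands the job in; it is judged then, once.
Trained networks look in the newest picture that a camera, given by its name, has taken for a name from the list of things; names that differ only in an ending like _2 or _b are one class to them, and where a whole thing is asked for, a point or a joint stands for the part that bears it (a point fixed in the world has none). Each returns a list of dicts, best first, with "confidence" (0 to 1); they miss things now and then, are a little off and sometimes report something else, mostly with a low value. They report only what shows in the picture. A call takes as long as a camera call.
- ctrl.look_for(camera, target): "location" ([x, y, z] in m, in the coordinates of the camera as it stood for that picture, good to about 4 mm: the middle of the surface that is visible of it).
- ctrl.regions_of(camera, target): "pixels" (384x512 bool, what is visible of it).
The state is a dict: "t": time; "joint_pos": joint angles; "qvel": joint speeds; "joint_efforts": joint torques, N m; "ee_pos": TCP position; "orientation": TCP orientation; "wrist_force": force on the tool from outside, world axes, zero at the start; "torque": the same for the moment, N m; "width": finger opening in m; "grip_force": force on a finger pad.
Only numpy, scipy, OpenCV 4.12 (cv2) and the standard library are available. Lean on these libraries where they do the work, as an engineer would, in place of code of your own. Each camera call takes 0.05 s, during which the arm holds its last target. There are 200 camera calls.

## Task

The sign is cut, so make the cutter safe and clear it: first slide the cutting head along its bar until it is fully home against the red end block. Only then clear the three offcuts from the cutter's bed into the blue bin, so that each lies down inside it with nothing sticking out, and leave the head parked, the bin standing, and the finished sign, tape roll and tumbler where they are.

Things in the scene. Friction and masses are not known exactly. Their poses are not given: they have to be found in the camera images.
- cutter: Tabletop sign-board cutter, fixed to the desk. Grey bed 225 mm (x) by 330 mm (y), top 24 mm above the desk. Origin: centre of its underside, on the desk; x points across the bed towards the guide bar, away from the robot; y along the bar towards the red end block. The aluminium bar, 30 mm wide, 38 to 50 mm above the desk, lies at x = +85 mm.
- red_block (a point): Centre of the top of the red end block at the left end of the guide bar, where the head parks; the block is 56 x 32 mm and its top 53 mm above the desk. A like block in black closes the other end of the bar.
- cutter_head (a joint): Position of the cutting head along the guide bar, in m: 0 at the black end block, 0.250 at its end stop against the red end block (parked). Slides stiffly with about 2.5 N of friction and stays where it is left. It grows along the cutter's +y.
- head_grip (a point): Centre of the orange grip on top of the cutting head, 88 mm above the desk: a ridge 50 mm long along the bar, 22 mm thick across it, from 73 to 103 mm above the desk; pinch it across its thickness or push its end. Axes as the cutter's. The black head under it is 70 mm long along the bar.
- blade_guard (a point): Middle of the lower front edge of the head's black blade guard, 38 mm above the desk. The guard is 70 mm long along the bar and overhangs the bed by 33 mm in front of the bar, 4 mm clear of the offcuts. At the start it covers the far end of the long offcut, which cannot be lifted freely until the head is parked.
- offcut_long: Longest offcut, a stiff foam sheet strip 140 x 30 x 10 mm, about 30 g, teal printed top and white edges, lying on the cutter's bed. Origin: centre of its underside; x along its length, y across its width.
- offcut_mid: Middle offcut, same material, 110 x 36 x 10 mm, about 30 g, lying on the bed. Origin: centre of its underside; x along its length, y across its width.
- offcut_short: Shortest offcut, same material, 85 x 44 x 10 mm, about 30 g, lying on the bed. Origin: centre of its underside; x along its length, y across its width.
- bin: Open rectangular blue plastic offcuts bin, loose on the desk right of the cutter, 0.7 kg, outside 200 (x) x 140 (y) x 90 mm high, walls and floor 5 mm, inside 190 x 130 mm. Origin: centre of its underside on the desk; x along its length. The long offcut lies down in it only roughly lengthwise. Monitors stand on a raised shelf behind it: on this side keep the gripper short of x = 0.55 m.
- finished_sign: The finished sign, teal with a white frame and a white arrow, 105 x 150 x 10 mm, lying on the desk left of the cutter. Not to be disturbed. Origin: centre of its underside.
- tape_roll: Brown roll of packing tape, 92 mm across, 48 mm high, lying on the desk behind the cutter. Not to be disturbed. Origin: centre of its underside.
- tumbler: White drinking tumbler with a black lid, 90 mm across, 189 mm high, behind and left of the cutter. Not to be disturbed. Origin: centre of its underside.

How it is judged (in metres and radians):
On the way, in this order (a step that is already met when the one before it is completed fails the run):
1. the cutting head is parked: within 5 mm of its end stop at the red end block (value of joint cutter_head above 0.245 m), for 0.2 s.
2. all three offcuts are inside the bin (x of offcut_long in the frame of bin between -0.095 and 0.095 m and y of offcut_long in the frame of bin between -0.065 and 0.065 m and z of offcut_long in the frame of bin between 0 and 0.065 m and angle between offcut_long's own x axis and vertical between 0.92 and 2.22 rad and x of offcut_mid in the frame of bin between -0.095 and 0.095 m and y of offcut_mid in the frame of bin between -0.065 and 0.065 m and z of offcut_mid in the frame of bin between 0 and 0.065 m and angle between offcut_mid's own x axis and vertical between 0.92 and 2.22 rad and x of offcut_short in the frame of bin between -0.095 and 0.095 m and y of offcut_short in the frame of bin between -0.065 and 0.065 m and z of offcut_short in the frame of bin between 0 and 0.065 m and angle between offcut_short's own x axis and vertical between 0.92 and 2.22 rad), for 0.2 s.
At the end, for the whole second after the job is handed in: The cutting head is still within 5 mm of its end stop at the red block; all three offcuts lie at rest inside the bin (centre within the bin's inner walls and no more than 65 mm above the desk, long axis within about 37 degrees of level); the bin stands upright (within 0.1 rad) and at rest (all of step 2 and value of joint cutter_head above 0.245 m and angle between bin's own z axis and vertical below 0.1 rad and linear speed of each of offcut_long, offcut_mid, offcut_short, bin below 0.02 m/s); the robot touches nothing.
It fails at once if an offcut is taken away (moved more than 100 mm) while the cutting head is not parked (more than 10 mm from its stop) (value of joint cutter_head below 0.24 m and distance of any of offcut_long, offcut_mid, offcut_short from where it was at the start of the episode above 0.1 m).
It fails at once if the finished sign, tape roll or tumbler is moved more than 40 mm (distance of any of finished_sign, tape_roll, tumbler from where it was at the start of the episode above 0.04 m).
It fails at once if the bin is tipped by more than 0.5 rad (angle between bin's own z axis and vertical above 0.5 rad).
It also fails if it takes over 70 s, if anything falls off the work surface, if the arm or the gripper's body presses on something with over 40 N, if the wrist force passes 120 N, or if a joint passes its speed limit or range.

## Working session

There is one attempt and no reset: what is moved stays moved. The work goes in short steps, Python scripts to look and compute and a shell command to move; the robot and the scene stay as the last step left them, time stands still between calls to the robot, and variables do not carry over. Pictures are saved under pics/ and viewed, at most 10 in all, crops included, and the job is handed in when it is done.

```bash
ls; mkdir -p pics
cat > h.py <<'E'
import numpy as np, cv2
from cell import ctrl
def back(cam,mask,dep,cal=None):
    c=cal or ctrl.calibration(cam); R=np.array(c["R"]);t=np.array(c["t"])
    f=192/np.tan(np.radians(c["fov_y"])/2)
    v,u=np.nonzero(mask&(dep>0)); z=dep[v,u]
    x=(u-c["cx"]);y=(v-c["cy"])
    if cam=="wrist":
        r=np.hypot(x,y)+1e-9; k=np.tan(r/f)/r; x,y=x*k,y*k
    else: x,y=x/f,y/f
    P=np.c_[x*z,y*z,z]
    return (P-t)@R
E
python3 - <<'E'
from h import *
print(ctrl.tip_reach, ctrl.state())
for cam in ["top","scene"]:
    p,d=ctrl.snapshot(cam); cv2.imwrite(f"pics/{cam}0.png",p)
    c=ctrl.calibration(cam); R=np.array(c["R"]);t=np.array(c["t"])
    for n in ["cutter","cutter_head","head_grip","offcut_long","offcut_mid","offcut_short","bin","finished_sign","tape_roll","tumbler"]:
        r=ctrl.regions_of(cam,n)
        for q in r[:2]:
            P=back(cam,q["pixels"],d)
            if len(P)<5: continue
            zt=np.percentile(P[:,2],90)
            T=P[P[:,2]>zt-.008]
            rr=cv2.minAreaRect(T[:,:2].astype(np.float32)*1000)
            print(cam,n,round(q["confidence"],2),len(P),P.mean(0).round(3),"ztop",zt.round(3),np.round(rr[0]),np.round(rr[1]),round(rr[2],1))
E
```

```text
pics
0.008 {'t': 0.0, 'joint_pos': array([ 6.54028807e+01,  1.18870401e+01,  8.84066610e+01,  2.01552333e-03,
        7.98398425e+01, -8.62600752e+00]), 'qvel': array([-0.02631673, -0.01568617,  0.08956421, -0.11613634,  0.01452945,
       -0.00881395]), 'joint_efforts': array([-6.72976676e-04, -3.83030891e+01, -2.91585499e+01, -4.91297124e-04,
        1.07644251e-02, -1.14111899e-05]), 'ee_pos': array([0.15792897, 0.55211276, 0.23808266]), 'orientation': array([[-9.61398638e-01,  2.75157511e-01, -1.00163347e-03],
       [ 2.75159066e-01,  9.61396410e-01, -2.10485960e-03],
       [ 3.83798893e-04, -2.29921768e-03, -9.99997283e-01]]), 'wrist_force': array([-0.22371272, -0.3980132 ,  0.93151037]), 'torque': array([-0.03084994,  0.0187752 , -0.01207407]), 'grip_force': 0.0, 'width': 0.0854656593891309}
top cutter 0.92 7316 [0.551 0.051 0.033] ztop 0.054 [611.  30.] [386.  77.] 69.2
top cutter 0.6 428 [0.559 0.154 0.034] ztop 0.037 [559. 154.] [44. 85.] 77.9
top cutter_head 0.87 546 [0.611 0.036 0.079] ztop 0.099 [618.  36.] [49. 23.] 69.1
top head_grip 0.76 568 [0.611 0.039 0.078] ztop 
[... 1026 characters left out ...]
8. 21.] 69.1
scene cutter_head 0.22 252 [0.518 0.063 0.033] ztop 0.035 [523.  58.] [ 33. 115.] 63.2
scene offcut_long 0.53 257 [0.517 0.065 0.033] ztop 0.035 [513.  63.] [33. 99.] 62.6
scene offcut_mid 0.54 326 [ 0.486 -0.029  0.033] ztop 0.035 [484. -30.] [ 38. 109.] 63.5
scene offcut_short 0.82 395 [0.565 0.152 0.032] ztop 0.035 [561. 152.] [44. 87.] 78.7
scene bin 0.91 1948 [ 0.37  -0.342  0.043] ztop 0.087 [ 473. -326.] [358. 155.] 8.1
scene finished_sign 0.84 962 [0.594 0.373 0.013] ztop 0.012 [652. 349.] [150. 209.] 76.5
scene tape_roll 0.76 758 [ 0.72  -0.09   0.029] ztop 0.047 [717. -91.] [90. 89.] 21.4
scene tumbler 0.81 2260 [0.756 0.326 0.143] ztop 0.186 [742. 329.] [85. 89.] 62.0
```

View pics/top0.png

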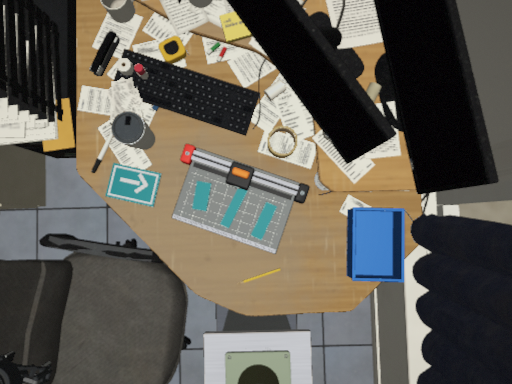

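Run:
```python
from h import *
p,d=ctrl.snapshot("top"); P=back("top",np.ones(d.shape,bool),d)
v,u=np.nonzero(d>0); hsv=cv2.cvtColor(p,cv2.COLOR_BGR2HSV)[v,u]
red=((hsv[:,0]<5)|(hsv[:,0]>174))&(hsv[:,1]>140)&(P[:,2]>.045)
print("red",red.sum(),np.median(P[red],0), cv2.minAreaRect(P[red][:,:2].astype(np.float32)*1000))
rim=(P[:,2]>.082)&(P[:,2]<.096)&(P[:,1]<-.2)&(P[:,0]<.55)&(P[:,0]>.25)
print("rim",cv2.minAreaRect(P[rim][:,:2].astype(np.float32)*1000), P[rim].min(0),P[rim].max(0))
# direction of the head edges: which way offcuts point
for n in ["offcut_long","offcut_mid","offcut_short"]:
    m=ctrl.regions_of("top",n)[0]["pixels"]; Q=back("top",m,d); Q=Q[abs(Q[:,2]-.034)<.005]
    e,V=np.linalg.eigh(np.cov(Q[:,:2].T)); a=V[:,1]; print(n,np.degrees(np.arctan2(a[1],a[0]))%180, Q[:,:2].mean(0), cv2.boxPoints(cv2.minAreaRect(Q[:,:2].astype(np.float32)*1000)).round().tolist())
```

```text
red 580 [ 0.72889458 -0.1337475   0.2950517 ] ((778.325927734375, -44.065673828125), (484.7186279296875, 743.0780639648438), 2.275306224822998)
rim ((432.89666748046875, -401.230712890625), (280.74188232421875, 316.1297302246094), 73.03839874267578) [ 0.25113128 -0.57566003  0.0820064 ] [ 0.54591707 -0.26962152  0.09599751]
offcut_long 151.10585339364133 [0.52180391 0.05958667] [[460.0, 76.0], [570.0, 18.0], [583.0, 44.0], [474.0, 102.0]]
offcut_mid 153.6155172021636 [ 0.4825151  -0.02784399] [[426.0, -19.0], [522.0, -67.0], [538.0, -37.0], [442.0, 12.0]]
offcut_short 168.75224511491763 [0.55907196 0.15324629] [[515.0, 141.0], [595.0, 124.0], [604.0, 166.0], [525.0, 183.0]]
```

The picture shows the cutter with the head mid-bar at about (240,174), the red block at (188,154), the black block at (302,192) and three teal strips in front. The bin is at (376,245) with its long side along world x. The networks' positions agree with this. Next I'll go above the grip.

```bash
cat >> h.py <<'E'
from scipy.spatial.transform import Rotation as Ro
def delta(pos,yaw):
    """shift (cm) and turn from measured pose to TCP pos, tool down, tool y at world yaw (deg)"""
    s=ctrl.state(); R=np.array(s["orientation"]); a=np.radians(yaw)
    y=np.array([np.cos(a),np.sin(a),0]); z=np.array([0,0,-1.]); T=np.c_[np.cross(y,z),y,z]
    print("shift cm",(R.T@(np.array(pos)-s["ee_pos"])*100).round(2),"turn",Ro.from_matrix(R.T@T).as_rotvec().round(3))
E
python3 - <<'E'
from h import *
delta((.619,.035,.16),-20.9)
p,d=ctrl.snapshot("top"); 
hsv=cv2.cvtColor(p,cv2.COLOR_BGR2HSV); m=((hsv[...,0]<6)|(hsv[...,0]>174))&(hsv[...,1]>140); m[:,:150]=0;m[:,230:]=0;m[:130]=0;m[200:]=0
Q=back("top",m,d);T=Q[Q[:,2]>.048]; print(len(Q),T.mean(0),cv2.minAreaRect(T[:,:2].astype(np.float32)*1000))
m=ctrl.regions_of("top","bin")[0]["pixels"]; Q=back("top",m,d); T=Q[Q[:,2]>.08];print(cv2.minAreaRect(T[:,:2].astype(np.float32)*1000),T.min(0),T.max(0),np.percentile(T,[5,95],axis=0))
E
```

```text
shift cm [-58.54 -37.1    7.93] turn [-0.     0.     1.657]
166 [0.68291467 0.19049515 0.05225443] ((684.10888671875, 190.80148315429688), (28.479225158691406, 53.315338134765625), 72.89762878417969)Traceback (most recent call last):
  File "<stdin>", line 6, in <module>
IndexError: list index out of range
```

```bash
python3 -m inch '[[-58.5,-37.1,5,0,0,1.657],[-58.5,-37.1,5,0,0,1.657],[-58.5,-37.1,5,0,0,1.657],[-58.5,-37.1,5,0,0,1.657],[-58.5,-37.1,5,0,0,1.657],[-58.5,-37.1,5,0,0,1.657],[-58.5,-37.1,5,0,0,1.657],[-58.5,-37.1,5,0,0,1.657],[-58.5,-37.1,5,0,0,1.657],[-58.5,-37.1,5,0,0,1.657],[-58.5,-37.1,5,0,0,1.657],[-58.5,-37.1,7.9,0,0,1.657]]'; python3 -m inch '[[0,0,0,0,0,0]]'
python3 - <<'E'
from h import *
p,d=ctrl.snapshot("wrist"); cv2.imwrite("pics/w0.png",p); c=ctrl.calibration("wrist")
for n in ["head_grip","cutter_head"]:
    for q in ctrl.regions_of("wrist",n)[:1]:
        P=back("wrist",q["pixels"],d,c); T=P[P[:,2]>.09]; print(n,q["confidence"],len(P),np.percentile(P[:,2],95),T.mean(0) if len(T) else 0,cv2.minAreaRect(T[:,:2].astype(np.float32)*1000) if len(T) else 0)
delta((.619,.035,.087),-20.9)
E
```

```text
t: 2.9
ee_pos: [0.6235, 0.0309, 0.1627]
orientation: [[0.361, 0.932, 0.008], [0.932, -0.361, -0.002], [0.002, 0.008, -1.0]]
wrist_force: [0.4, 1.0, -0.6]
width: 0.0854
grip_force: 0.0
t: 3.02
ee_pos: [0.6166, 0.0343, 0.1571]
orientation: [[0.359, 0.933, -0.007], [0.933, -0.359, 0.001], [-0.002, -0.007, -1.0]]
wrist_force: [0.3, -0.0, 0.9]
width: 0.0854
grip_force: 0.0
head_grip 0.68 7239 0.10276775036329404 [0.62025138 0.0380825  0.10081937] ((619.521728515625, 35.959869384765625), (48.33134460449219, 23.569656372070312), 69.55924987792969)
cutter_head 0.66 7217 0.10276832711388997 [0.62025622 0.03812041 0.10082008] ((619.521728515625, 35.959869384765625), (48.33134460449219, 23.569656372070312), 69.55924987792969)
shift cm [-0.07  0.07  7.41] turn [ 0.001 -0.     0.001]
```

```bash
python3 -m inch '[[0.1,0,4,0,0,0],[0.1,0,7.2,0,0,0],[0.1,0,7.2,0,0,0]]'; python3 -m inch '[[0,0,0,0,0,0],[0,0,0,0,0,0],[0,0,0,0,0,0],[0,0,0,0,0,0]]' 0 50
```

```text
t: 3.55
ee_pos: [0.6166, 0.0373, 0.0867]
orientation: [[0.355, 0.935, -0.005], [0.935, -0.355, 0.0], [-0.001, -0.005, -1.0]]
wrist_force: [-0.4, 0.4, -0.0]
width: 0.0851
grip_force: 0.0
t: 4.05
ee_pos: [0.6189, 0.0363, 0.0897]
orientation: [[0.357, 0.934, -0.0], [0.934, -0.357, 0.0], [0.0, -0.0, -1.0]]
wrist_force: [-2.8, 1.2, 6.9]
width: 0.0208
grip_force: 51.5
```

```bash
python3 -m inch '[[1,0,0,0,0,0],[2.5,0,0,0,0,0],[4,0,0,0,0,0],[5.5,0,0,0,0,0],[7,0,0,0,0,0],[8.5,0,0,0,0,0],[10,0,0,0,0,0],[11,0,0,0,0,0],[11,0,0,0,0,0]]'
```

```text
t: 5.18
ee_pos: [0.6582, 0.1404, 0.0898]
orientation: [[0.356, 0.935, 0.0], [0.935, -0.356, 0.002], [0.002, -0.001, -1.0]]
wrist_force: [-3.4, 2.8, 5.4]
width: 0.0209
grip_force: 51.3
```

```bash
python3 -m inch '[[0.3,0,0,0,0,0],[0.6,0,0,0,0,0],[0.6,0,0,0,0,0]]'; python3 -m inch '[[0.2,0,0,0,0,0],[0.4,0,0,0,0,0],[0.4,0,0,0,0,0]]'
```

```text
t: 5.55
ee_pos: [0.6598, 0.1448, 0.0898]
orientation: [[0.356, 0.934, -0.001], [0.934, -0.356, 0.0], [-0.0, -0.001, -1.0]]
wrist_force: [-4.6, 0.1, 5.4]
width: 0.021
grip_force: 51.4
t: 5.92
ee_pos: [0.6599, 0.1451, 0.0897]
orientation: [[0.357, 0.934, -0.005], [0.934, -0.357, -0.006], [-0.007, -0.003, -1.0]]
wrist_force: [-9.6, -7.3, 9.8]
width: 0.0207
grip_force: 51.8
```

```bash
python3 -m inch '[[0,0,0,0,0,0],[0,0,0,0,0,0],[0,0,0,0,0,0]]' 1; python3 -m inch '[[0,0,-5,0,0,0],[-6,-4,-11,0,0,0],[-11,-8,-14,0,0,0],[-13,-12,-14,0,0,0],[-13,-12,-14,0,0,0],[-13,-12,-14,0,0,0]]' 0.7
python3 - <<'E'
from h import *
print(ctrl.state()["joint_pos"].round(0))
for cam in ["top","wrist"]:
    p,d=ctrl.snapshot(cam); c=ctrl.calibration(cam); cv2.imwrite(f"pics/{cam}1.png",p)
    for n in ["head_grip","offcut_long","offcut_mid","offcut_short","bin"]:
        r=ctrl.regions_of(cam,n)
        if not r: print(cam,n,"none");continue
        P=back(cam,r[0]["pixels"],d,c); h={"head_grip":.1,"bin":.089}.get(n,.034)
        T=P[abs(P[:,2]-h)<.006]
        if len(T)<20: print(cam,n,"few",P.mean(0));continue
        q=cv2.minAreaRect(T[:,:2].astype(np.float32)*1000); print(cam,n,round(r[0]["confidence"],2),np.round(q[0]),np.round(q[1]),round(q[2],1),np.percentile(P[:,2],90).round(4))
E
```

```text
t: 6.3
ee_pos: [0.6619, 0.1484, 0.0882]
orientation: [[0.357, 0.934, 0.0], [0.934, -0.357, 0.0], [0.0, 0.0, -1.0]]
wrist_force: [-0.4, 0.1, -0.4]
width: 0.074
grip_force: 0.0
t: 7.05
ee_pos: [0.5034, 0.0696, 0.2289]
orientation: [[0.357, 0.934, 0.002], [0.934, -0.357, 0.0], [0.001, 0.002, -1.0]]
wrist_force: [0.5, 0.3, -0.6]
width: 0.0594
grip_force: 0.0
[-2.  4. 98.  0. 77. 19.]
top head_grip 0.8 [659. 144.] [49. 22.] 70.0 0.0995
top offcut_long none
top offcut_mid 0.89 [480. -28.] [ 35. 107.] 64.1 0.037
top offcut_short 0.43 [591. 147.] [42. 21.] 88.1 0.0365
top bin few [0.65159116 0.14370899 0.07994675]
wrist head_grip 0.56 [658. 143.] [49. 23.] 68.1 0.1
wrist offcut_long 0.88 [529.  55.] [ 31. 140.] 61.9 0.035
wrist offcut_mid 0.7 [481. -29.] [ 37. 109.] 62.4 0.035
wrist offcut_short 0.91 [559. 153.] [45. 86.] 78.6 0.0349
wrist bin none
```

```bash
python3 -c "
from h import *
delta((.529,.055,.036),61.9)"
```

```text
shift cm [-0.45  2.92 19.21] turn [-0.    -0.    -1.445]
```

```bash
python3 -m inch '[[-0.4,2.9,6,0,0,-1.445],[-0.4,2.9,10,0,0,-1.445],[-0.4,2.9,10,0,0,-1.445],[-0.4,2.9,10,0,0,-1.445],[-0.4,2.9,10,0,0,-1.445],[-0.4,2.9,10,0,0,-1.445],[-0.4,2.9,10,0,0,-1.445],[-0.4,2.9,10,0,0,-1.445],[-0.4,2.9,15,0,0,-1.445],[-0.4,2.9,18,0,0,-1.445],[-0.4,2.9,19.1,0,0,-1.445],[-0.4,2.9,19.1,0,0,-1.445]]'; python3 -m inch '[[0,0,0,0,0,0],[0,0,0,0,0,0],[0,0,0,0,0,0],[0,0,0,0,0,0]]' 0 30; python3 -m inch '[[0,0,-2,0,0,0],[0,0,-6,0,0,0],[0,0,-12,0,0,0],[0,0,-16,0,0,0],[0,0,-16,0,0,0]]'
python3 - <<'E'
from h import *
delta((.40,-.345,.2),90)
p,d=ctrl.snapshot("scene"); cv2.imwrite("pics/s2.png",p)
E
```

```text
t: 9.15
ee_pos: [0.5288, 0.0555, 0.037]
orientation: [[-0.882, 0.471, -0.001], [0.471, 0.882, 0.0], [0.001, -0.0, -1.0]]
wrist_force: [0.1, -0.2, 0.3]
width: 0.0597
grip_force: 0.0
t: 9.65
ee_pos: [0.5305, 0.0554, 0.039]
orientation: [[-0.882, 0.471, 0.003], [0.471, 0.882, -0.0], [-0.003, 0.001, -1.0]]
wrist_force: [-0.4, 0.3, 5.8]
width: 0.0282
grip_force: 29.9
t: 10.28
ee_pos: [0.532, 0.0554, 0.2021]
orientation: [[-0.882, 0.471, 0.01], [0.471, 0.882, -0.001], [-0.009, 0.004, -1.0]]
wrist_force: [-0.1, 0.2, -0.3]
width: 0.0281
grip_force: 29.7
shift cm [ -7.22 -41.53   0.1 ] turn [ 0.002  0.01  -0.491]
```

View pics/s2.png

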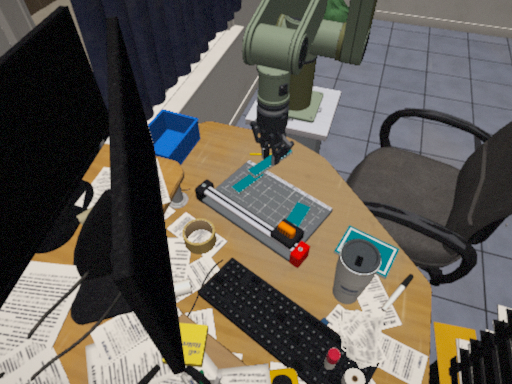

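The long strip is held level in the jaws near (275,155). The head is against the red block at (290,238), and the mid and short strips are still on the bed. Moving over to the bin now.

```bash
python3 -m inch '[[-1,-6,0,0,0,-0.1],[-2,-12,0,0,0,-0.2],[-3,-18,0,0,0,-0.3],[-4,-24,0,0,0,-0.4],[-5,-30,0,0,0,-0.491],[-6.5,-36,0,0,0,-0.491],[-7.2,-41.5,0,0,0,-0.491],[-7.2,-41.5,0,0,0,-0.491],[-7.2,-41.5,0,0,0,-0.491]]'
python3 - <<'E'
from h import *
for cam in ["wrist","top"]:
    p,d=ctrl.snapshot(cam); c=ctrl.calibration(cam); cv2.imwrite(f"pics/{cam}3.png",p)
    P=back(cam,np.ones(d.shape,bool),d,c); v,u=np.nonzero(d>0); H=cv2.cvtColor(p,cv2.COLOR_BGR2HSV)[v,u]
    m=(H[:,0]>100)&(H[:,0]<122)&(H[:,1]>120)&(abs(P[:,0]-.4)<.2)&(abs(P[:,1]+.345)<.15)
    B=P[m]; T=B[(B[:,2]>.083)&(B[:,2]<.095)]
    print(cam,m.sum(),len(T)); 
    if len(T)>10: print(cv2.minAreaRect(T[:,:2].astype(np.float32)*1000),np.percentile(T,[1,99],axis=0).round(3))
    b=ctrl.look_for(cam,"bin")[:1]; print([ (x["confidence"],(np.array(x["location"])-c["t"])@np.array(c["R"])) for x in b])
print(ctrl.state()["joint_pos"].round(0))
E
```

```text
t: 11.45
ee_pos: [0.3959, -0.3432, 0.1953]
orientation: [[-1.0, 0.001, -0.002], [0.001, 1.0, 0.004], [0.002, 0.004, -1.0]]
wrist_force: [0.1, -0.6, -0.7]
width: 0.0284
grip_force: 29.8
wrist 19646 5156
((364.9871826171875, -350.5853576660156), (295.2294921875, 170.67210388183594), 7.037843227386475) [[ 0.303 -0.42   0.087]
 [ 0.501 -0.272  0.092]]
[(0.87, array([ 0.37328834, -0.36788226,  0.02812705]))]
top 2892 470
((405.7921142578125, -344.8861083984375), (144.12965393066406, 203.0211181640625), 87.41410064697266) [[ 0.307 -0.42   0.084]
 [ 0.508 -0.27   0.094]]
[(0.83, array([ 0.42690351, -0.32967362,  0.00409883]))]
[ -50.    8.   98.    0.   74. -140.]
```

View pics/wrist3.png

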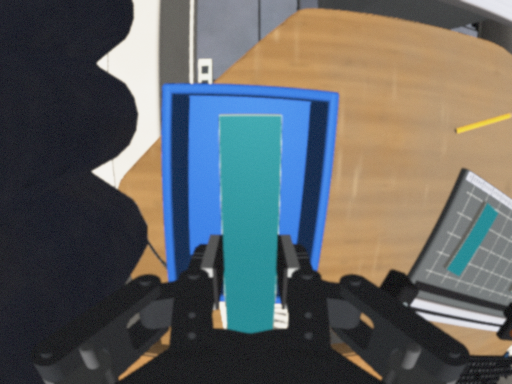

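The wrist view shows the strip at (250,220), lengthwise over the bin, whose rim spans (165–338, 85–280). The measured rim is x 0.303–0.505 and y −0.42 to −0.27, about 2.6° off world x. I'll lower the strip there.

```bash
python3 -m inch '[[-0.8,-0.2,4,0,0,0.045],[-0.8,-0.2,9,0,0,0.045],[-0.8,-0.2,13,0,0,0.045],[-0.8,-0.2,15,0,0,0.045],[-0.8,-0.2,15,0,0,0.045]]'; python3 -m inch '[[0,0,0,0,0,0],[0,0,0,0,0,0]]' 0.6; python3 -m inch '[[0,0,-5,0,0,0],[0,0,-11,0,0,0],[0,0,-15,0,0,0],[0,0,-15,0,0,0]]'
python3 - <<'E'
from h import *
p,d=ctrl.snapshot("wrist"); cv2.imwrite("pics/w4.png",p)
delta((.481,-.0285,.2),62.5);delta((.481,-.0285,.036),62.5)
E
```

```text
t: 12.28
ee_pos: [0.404, -0.344, 0.0454]
orientation: [[-0.999, 0.043, -0.003], [0.043, 0.999, 0.004], [0.003, 0.004, -1.0]]
wrist_force: [-0.5, 0.4, 0.6]
width: 0.0281
grip_force: 29.8
t: 12.52
ee_pos: [0.406, -0.3474, 0.049]
orientation: [[-0.999, 0.044, 0.002], [0.044, 0.999, -0.003], [-0.002, -0.003, -1.0]]
wrist_force: [-0.1, -0.1, -0.3]
width: 0.0513
grip_force: 0.0
t: 13.02
ee_pos: [0.4073, -0.3493, 0.2035]
orientation: [[-0.999, 0.045, 0.008], [0.045, 0.999, -0.01], [-0.008, -0.009, -1.0]]
wrist_force: [-0.0, -0.3, -0.1]
width: 0.0513
grip_force: 0.0
shift cm [-6.07 32.23 -0.08] turn [-0.004  0.006  0.435]
shift cm [-5.99 32.31 16.32] turn [-0.004  0.006  0.435]
```

View pics/w4.png

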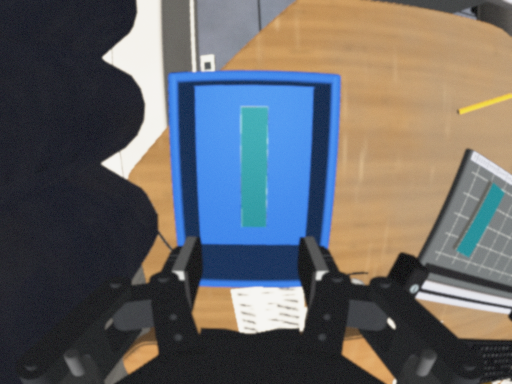

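The long strip lies flat in the middle of the bin, at (254,167). The mid strip is next: open to 60 mm and move over it.

```bash
python3 -m inch '[[-1,6,0,0,0,0.1],[-2,12,0,0,0,0.2],[-3,18,0,0,0,0.3],[-4.5,24,0,0,0,0.435],[-6,30,0,0,0,0.435],[-6.1,32.2,0,0,0,0.435],[-6.1,32.2,0,0,0,0.435],[-6.1,32.2,0,0,0,0.435]]' 0.75
python3 - <<'E'
from h import *
p,d=ctrl.snapshot("wrist"); c=ctrl.calibration("wrist")
for n in ["offcut_mid","offcut_short"]:
  for r in ctrl.regions_of("wrist",n)[:1]:
    P=back("wrist",r["pixels"],d,c);T=P[abs(P[:,2]-.034)<.006]; q=cv2.minAreaRect(T[:,:2].astype(np.float32)*1000); print(n,r["confidence"],q,np.median(P[:,2]))
delta((.481,-.0285,.036),62.5)
E
```

```text
t: 14.08
ee_pos: [0.4794, -0.028, 0.1963]
orientation: [[-0.887, 0.462, -0.002], [0.462, 0.887, -0.0], [0.002, -0.001, -1.0]]
wrist_force: [0.1, -0.1, -0.4]
width: 0.0641
grip_force: 0.0
offcut_mid 0.93 ((480.5409851074219, -29.985992431640625), (35.82111358642578, 108.89224243164062), 63.262996673583984) 0.03419837685803926
offcut_short 0.91 ((559.238037109375, 151.72525024414062), (45.266883850097656, 85.24994659423828), 78.21117401123047) 0.03384648865319577
shift cm [-0.1   0.07 16.1 ] turn [-0.    -0.    -0.002]
```

```bash
python3 -m inch '[[-0.1,-0.1,6,0,0,0],[-0.1,-0.1,12,0,0,0],[-0.1,-0.1,15.2,0,0,0],[-0.1,-0.1,16,0,0,0],[-0.1,-0.1,16,0,0,0]]'; python3 -m inch '[[0,0,0,0,0,0],[0,0,0,0,0,0],[0,0,0,0,0,0]]' 0 30; python3 -m inch '[[0,0,-2,0,0,0],[0,0,-6,0,0,0],[0,0,-12,0,0,0],[0,0,-16,0,0,0],[0,0,-16,0,0,0]]'
python3 -c "
from h import *
delta((.404,-.345,.2),87.4)"
```

```text
t: 14.85
ee_pos: [0.4811, -0.0296, 0.0377]
orientation: [[-0.887, 0.463, 0.0], [0.463, 0.887, -0.0], [-0.0, 0.0, -1.0]]
wrist_force: [1.4, 0.3, -0.5]
width: 0.0638
grip_force: 0.0
t: 15.22
ee_pos: [0.4824, -0.0294, 0.0393]
orientation: [[-0.887, 0.461, 0.004], [0.461, 0.887, -0.001], [-0.004, 0.001, -1.0]]
wrist_force: [-0.2, -0.8, 5.9]
width: 0.0341
grip_force: 29.7
t: 15.85
ee_pos: [0.4838, -0.0295, 0.2023]
orientation: [[-0.887, 0.461, 0.01], [0.461, 0.887, -0.003], [-0.01, 0.003, -1.0]]
wrist_force: [0.7, -0.5, -1.1]
width: 0.034
grip_force: 30.0
shift cm [ -7.47 -31.67   0.22] turn [ 0.     0.011 -0.434]
```

```bash
python3 -m inch '[[-1,-6,0,0,0,-0.1],[-2.5,-12,0,0,0,-0.2],[-4,-18,0,0,0,-0.3],[-5.5,-24,0,0,0,-0.434],[-7,-30,0,0,0,-0.434],[-7.5,-31.7,0,0,0,-0.434],[-7.5,-31.7,0,0,0,-0.434],[-7.5,-31.7,3,0,0,-0.434],[-7.5,-31.7,9,0,0,-0.434],[-7.5,-31.7,13.5,0,0,-0.434],[-7.5,-31.7,13.5,0,0,-0.434]]'; python3 -m inch '[[0,0,0,0,0,0],[0,0,0,0,0,0]]' 0.65; python3 -m inch '[[0,0,-5,0,0,0],[0,0,-11,0,0,0],[0,0,-14,0,0,0],[0,0,-14,0,0,0]]'
python3 - <<'E'
from h import *
p,d=ctrl.snapshot("wrist"); cv2.imwrite("pics/w5.png",p)
delta((.559,.152,.2),78.4)
E
```

```text
t: 17.23
ee_pos: [0.3984, -0.339, 0.058]
orientation: [[-0.999, 0.043, -0.007], [0.043, 0.999, 0.009], [0.008, 0.009, -1.0]]
wrist_force: [-0.7, -0.1, -0.3]
width: 0.0337
grip_force: 30.2
t: 17.48
ee_pos: [0.4027, -0.3461, 0.0651]
orientation: [[-0.999, 0.045, 0.004], [0.045, 0.999, -0.004], [-0.004, -0.004, -1.0]]
wrist_force: [-0.3, -0.2, 0.6]
width: 0.0553
grip_force: 0.0
t: 17.98
ee_pos: [0.4031, -0.3473, 0.2082]
orientation: [[-0.999, 0.046, 0.008], [0.046, 0.999, -0.009], [-0.008, -0.009, -1.0]]
wrist_force: [0.3, -0.5, -0.4]
width: 0.0551
grip_force: 0.0
shift cm [-13.41  50.46   0.36] turn [-0.004  0.005  0.157]
```

View pics/w5.png

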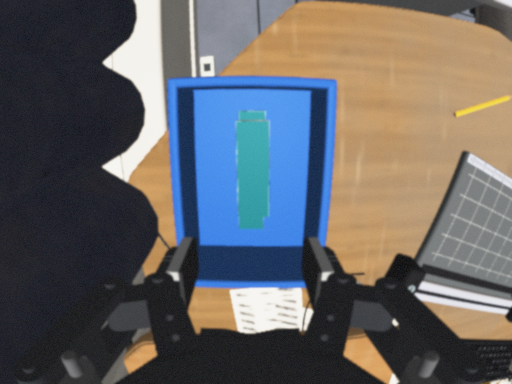

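The mid strip lies on top of the long one in the bin, at (253,170), both flat. The short strip is next.

```bash
python3 -m inch '[[-1.5,6,0,0,0,0.05],[-3,12,0,0,0,0.1],[-4.5,18,0,0,0,0.157],[-6,24,0,0,0,0.157],[-7.5,30,0,0,0,0.157],[-9.5,36,0,0,0,0.157],[-11,42,0,0,0,0.157],[-12.5,48,0,0,0,0.157],[-13.4,50.5,0,0,0,0.157],[-13.4,50.5,0,0,0,0.157],[-13.4,50.5,0,0,0,0.157]]' 0.85
python3 - <<'E'
from h import *
p,d=ctrl.snapshot("wrist"); c=ctrl.calibration("wrist"); cv2.imwrite("pics/w6.png",p)
for r in ctrl.regions_of("wrist","offcut_short")[:1]:
    P=back("wrist",r["pixels"],d,c);T=P[abs(P[:,2]-.034)<.006]; q=cv2.minAreaRect(T[:,:2].astype(np.float32)*1000); print(r["confidence"],q)
delta((.559,.152,.0365),78.4)
E
```

```text
t: 19.4
ee_pos: [0.5568, 0.1528, 0.201]
orientation: [[-0.979, 0.202, -0.003], [0.202, 0.979, -0.001], [0.002, -0.001, -1.0]]
wrist_force: [-0.3, 0.5, 0.2]
width: 0.0727
grip_force: 0.0
0.69 ((558.4828491210938, 152.29779052734375), (44.14879608154297, 83.8138427734375), 78.5437240600586)
shift cm [-0.21  0.02 16.52] turn [-0.001 -0.001 -0.002]
```

```bash
python3 -m inch '[[0,0,6,0,0,0],[0,0,12,0,0,0],[0,0,15.5,0,0,0],[0,0,16.4,0,0,0],[0,0,16.4,0,0,0]]'; python3 -m inch '[[0,0,0,0,0,0],[0,0,0,0,0,0],[0,0,0,0,0,0]]' 0 30; python3 -m inch '[[0,0,-2,0,0,0],[0,0,-6,0,0,0],[0,0,-12,0,0,0],[0,0,-16,0,0,0],[0,0,-16,0,0,0]]'
python3 -c "
from h import *
delta((.404,-.345,.2),87.4)"
```

```text
t: 20.12
ee_pos: [0.5582, 0.1529, 0.0388]
orientation: [[-0.979, 0.203, 0.0], [0.203, 0.979, -0.0], [-0.0, 0.0, -1.0]]
wrist_force: [1.0, 0.2, 0.6]
width: 0.0722
grip_force: 0.0
t: 20.5
ee_pos: [0.561, 0.1535, 0.0423]
orientation: [[-0.98, 0.201, 0.007], [0.201, 0.98, -0.0], [-0.007, 0.001, -1.0]]
wrist_force: [-0.6, -2.0, 10.2]
width: 0.0181
grip_force: 5.2
t: 21.12
ee_pos: [0.5612, 0.1543, 0.205]
orientation: [[-0.98, 0.201, 0.012], [0.201, 0.98, 0.002], [-0.011, 0.004, -1.0]]
wrist_force: [-0.2, -0.5, -0.1]
width: 0.0001
grip_force: 0.0
shift cm [  5.36 -52.07   0.23] turn [ 0.003  0.012 -0.157]
```

The jaws slid over the top, because the pads stand farther back at this width. I'll re-measure the strip and go lower.

```bash
python3 -m inch '[[0,0,0,0,0,0],[0,0,0,0,0,0],[0,0,0,0,0,0],[0,0,0,0,0,0]]' 0.85
python3 - <<'E'
from h import *
p,d=ctrl.snapshot("wrist"); c=ctrl.calibration("wrist"); cv2.imwrite("pics/w7.png",p)
for r in ctrl.regions_of("wrist","offcut_short")[:1]:
    P=back("wrist",r["pixels"],d,c);T=P[abs(P[:,2]-.034)<.006]; q=cv2.minAreaRect(T[:,:2].astype(np.float32)*1000); print(r["confidence"],q,np.percentile(P[:,2],[5,50,95]))
    delta((q[0][0]/1000,q[0][1]/1000,.030),q[2])
E
```

```text
t: 21.62
ee_pos: [0.5573, 0.1536, 0.1972]
orientation: [[-0.979, 0.201, -0.002], [0.201, 0.98, -0.0], [0.002, -0.001, -1.0]]
wrist_force: [0.8, -0.5, 1.1]
width: 0.0719
grip_force: 0.0
0.85 ((558.6627197265625, 152.68960571289062), (44.16818618774414, 84.21097564697266), 78.41986846923828) [0.03293384 0.03423601 0.03538582]
shift cm [-0.14 -0.06 16.78] turn [-0.    -0.001 -0.001]
```

View pics/w7.png

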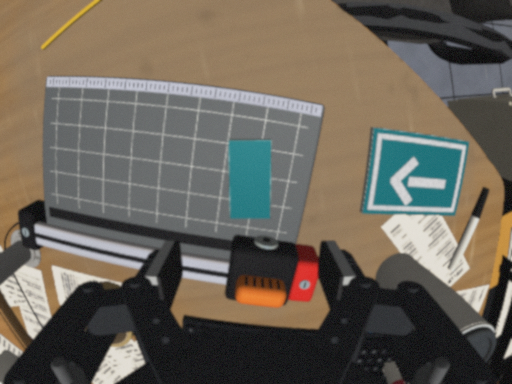

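The short strip lies flat at (250,180) on the bed, and the head sits against the red block at (303,275). Descending to a lower height.

```bash
python3 -m inch '[[-0.1,0,6,0,0,0],[-0.1,0,12,0,0,0],[-0.1,0,15.5,0,0,0],[-0.1,0,16.7,0,0,0],[-0.1,0,16.7,0,0,0],[-0.1,0,16.7,0,0,0]]' 0.75
```

```text
t: 22.48
ee_pos: [0.5608, 0.1537, 0.0335]
orientation: [[-0.98, 0.201, 0.004], [0.201, 0.98, 0.0], [-0.004, 0.001, -1.0]]
wrist_force: [-0.4, -0.0, 0.2]
width: 0.0638
grip_force: 0.0
```

```bash
python3 -m inch '[[0.1,0,0.4,0,0,0],[0.1,0,0.4,0,0,0]]' 0.65; python3 -m inch '[[0,0,0,0,0,0],[0,0,0,0,0,0],[0,0,0,0,0,0]]' 0.3 30
```

```text
t: 22.72
ee_pos: [0.5581, 0.1537, 0.028]
orientation: [[-0.98, 0.201, 0.001], [0.201, 0.98, 0.0], [-0.001, 0.0, -1.0]]
wrist_force: [-0.1, 0.4, 2.4]
width: 0.0555
grip_force: 1.5
t: 23.1
ee_pos: [0.56, 0.1538, 0.0302]
orientation: [[-0.98, 0.201, 0.005], [0.201, 0.98, 0.0], [-0.004, 0.001, -1.0]]
wrist_force: [-1.9, -1.0, 9.8]
width: 0.043
grip_force: 36.0
```

```bash
python3 -m inch '[[0,0,-2,0,0,0],[0,0,-6,0,0,0],[0,0,-12,0,0,0],[0,0,-17,0,0,0],[0,0,-17,0,0,0]]' 0.3 30
python3 -c "
from h import *
delta((.404,-.345,.2),87.4)"
```

```text
t: 23.72
ee_pos: [0.5617, 0.1542, 0.2046]
orientation: [[-0.979, 0.201, 0.013], [0.201, 0.98, 0.002], [-0.013, 0.004, -1.0]]
wrist_force: [0.1, 0.2, -0.1]
width: 0.0431
grip_force: 30.7
shift cm [  5.4  -52.07   0.17] turn [ 0.003  0.013 -0.157]
```

```bash
python3 -m inch '[[0.6,-6,0,0,0,-0.05],[1.2,-12,0,0,0,-0.1],[1.8,-18,0,0,0,-0.157],[2.4,-24,0,0,0,-0.157],[3,-30,0,0,0,-0.157],[3.6,-36,0,0,0,-0.157],[4.3,-42,0,0,0,-0.157],[5,-48,0,0,0,-0.157],[5.4,-52,0,0,0,-0.157],[5.4,-52,0,0,0,-0.157],[5.4,-52,0,0,0,-0.157]]'; python3 -m inch '[[0,0,5,0,0,0],[0,0,10,0,0,0],[0,0,12.5,0,0,0],[0,0,12.5,0,0,0]]'
```

```text
t: 25.1
ee_pos: [0.3997, -0.3439, 0.1965]
orientation: [[-0.999, 0.046, -0.001], [0.046, 0.999, 0.002], [0.001, 0.002, -1.0]]
wrist_force: [-0.3, 0.6, -1.1]
width: 0.0433
grip_force: 30.8
t: 25.6
ee_pos: [0.399, -0.3413, 0.0697]
orientation: [[-0.999, 0.044, -0.004], [0.044, 0.999, 0.005], [0.005, 0.005, -1.0]]
wrist_force: [-0.7, 0.5, -0.3]
width: 0.0434
grip_force: 30.8
```

```bash
python3 -m inch '[[0,0,0,0,0,0],[0,0,0,0,0,0]]' 0.75; python3 -m inch '[[0,0,-5,0,0,0],[0,0,-11,0,0,0],[0,0,-14,0,0,0],[0,0,-14,0,0,0],[0,0,-14,0,0,0],[0,0,-14,0,0,0]]'
python3 - <<'E'
from h import *
p,d=ctrl.snapshot("wrist"); cv2.imwrite("pics/w8.png",p); c=ctrl.calibration("wrist")
hsv=cv2.cvtColor(p,cv2.COLOR_BGR2HSV); m=(hsv[...,0]>83)&(hsv[...,0]<98)&(hsv[...,1]>120)
P=back("wrist",m,d,c); P=P[(abs(P[:,0]-.404)<.09)&(abs(P[:,1]+.345)<.06)];print(len(P),P.min(0),P.max(0))
E
```

```text
t: 25.85
ee_pos: [0.4015, -0.3457, 0.0743]
orientation: [[-0.999, 0.045, 0.003], [0.045, 0.999, -0.003], [-0.003, -0.003, -1.0]]
wrist_force: [0.6, 0.2, 1.2]
width: 0.0645
grip_force: 0.0
t: 26.6
ee_pos: [0.3994, -0.3439, 0.2105]
orientation: [[-0.999, 0.046, -0.002], [0.046, 0.999, 0.003], [0.002, 0.003, -1.0]]
wrist_force: [-0.4, -0.6, 0.0]
width: 0.064
grip_force: 0.0
3828 [ 0.33655029 -0.36763498  0.01271571] [ 0.47371881 -0.32383437  0.03780214]
```

View pics/w8.png

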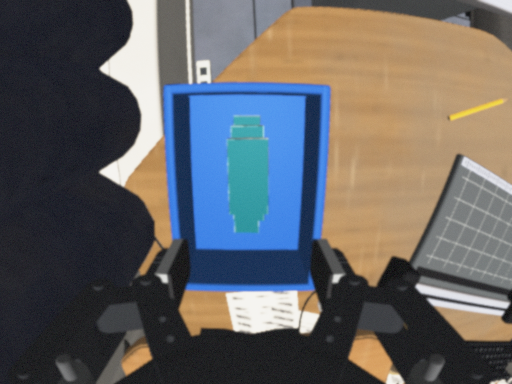

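All three strips lie stacked flat in the bin around (248,175), with tops no higher than 38 mm. The bed is empty and the head was last seen parked.

```bash
python3 -c "
from h import *
p,d=ctrl.snapshot('top')
r=ctrl.regions_of('top','head_grip')[0]; P=back('top',r['pixels'],d); T=P[abs(P[:,2]-.1)<.006]; print(cv2.minAreaRect(T[:,:2].astype(np.float32)*1000))
print(ctrl.finish_job())"
```

```text
((658.7551879882812, 144.3936309814453), (48.49418258666992, 21.512914657592773), 72.4214859008789)
the job is handed in; nothing more can be done
None
```

The job is handed in at about 27 s: the head is parked against the red block, and all three offcuts lie flat in the standing bin; the short one took a second grasp, and the hand-in gave no verdict.

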